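# Line up the hallway candlesticks by height

### The job

Stand the four brass candlesticks on the four coasters of the display board, one in the middle of each coaster, so that the row goes down in height from the vase: the tallest on the coaster nearest the pale vase, then the second tallest, the third, and the shortest at the far end. Do not knock any candlestick over, and leave them all standing upright, still and let go.

Things in the scene. Friction and masses are not known exactly. Their poses are not given: they have to be found in the camera images.
- stick_tallest: The tallest of four loose brass candlesticks, 180 mm high. Upright and round about its own z: flat round foot 66 mm across (5 mm thick rim, sloping in to the stem 20 mm up), stem 15 mm thick with three turned beads 23 mm across, and at the top a plain cylindrical candle cup 26 mm across and 32 mm tall, the place to grasp. No candle in it. Weighs roughly 0.15 to 0.6 kg. Origin: centre of the foot's underside.
- stick_second: The second tallest of four loose brass candlesticks, 145 mm high. Upright and round about its own z: flat round foot 60 mm across (5 mm thick rim, sloping in to the stem 20 mm up), stem 15 mm thick with two turned beads 23 mm across, and at the top a plain cylindrical candle cup 26 mm across and 32 mm tall, the place to grasp. No candle in it. Weighs roughly 0.15 to 0.6 kg. Origin: centre of the foot's underside.
- stick_third: The third tallest (second shortest) of four loose brass candlesticks, 110 mm high. Upright and round about its own z: flat round foot 54 mm across (5 mm thick rim, sloping in to the stem 20 mm up), stem 15 mm thick with one turned bead 23 mm across, and at the top a plain cylindrical candle cup 26 mm across and 32 mm tall, the place to grasp. No candle in it. Weighs roughly 0.15 to 0.6 kg. Origin: centre of the foot's underside.
- stick_shortest: The shortest of four loose brass candlesticks, 75 mm high. Upright and round about its own z: flat round foot 50 mm across (5 mm thick rim, sloping in to the stem 20 mm up), stem 15 mm thick with no beads, and at the top a plain cylindrical candle cup 26 mm across and 32 mm tall, the place to grasp. No candle in it. Weighs roughly 0.15 to 0.6 kg. Origin: centre of the foot's underside.
- board: Long dark-wood display board lying fixed on the table, 120 mm (its x) by 430 mm (its y), 12 mm thick, a thin brass strip across each end; its long side runs roughly left to right before the robot. Origin: centre of its underside; z up. The four coasters lie on it in one row along its y axis, centres at y = -157.5, -52.5, 52.5 and 157.5 mm, x = 0.
- coaster_white: Round white marble coaster, 90 mm across, 4 mm thick, fixed on the board at one of the four places of the row (which one changes; its colour does not matter for the job). Origin: centre of its underside; its top is 4 mm above that, 16 mm above the table.
- coaster_black: Round black coaster, 90 mm across, 4 mm thick, fixed on the board at one of the four places of the row (which one changes; its colour does not matter for the job). Origin: centre of its underside; its top is 4 mm above that, 16 mm above the table.
- coaster_red: Round terracotta red coaster, 90 mm across, 4 mm thick, fixed on the board at one of the four places of the row (which one changes; its colour does not matter for the job). Origin: centre of its underside; its top is 4 mm above that, 16 mm above the table.
- coaster_cork: Round cork-brown coaster, 90 mm across, 4 mm thick, fixed on the board at one of the four places of the row (which one changes; its colour does not matter for the job). Origin: centre of its underside; its top is 4 mm above that, 16 mm above the table.
- vase: Pale stone-like vase, 165 mm high, at most 110 mm across, upright and fixed on the table beyond one end of the board (left or right, it changes); beyond the other end stands a low dark wooden bowl. It tells at which end the row starts. Origin: centre of its underside.
Things that resemble listed ones, but are neither listed nor needed, are in the scene too. What is shaped like the vase but pink or red is not meant. Leave any black look-alike of the stick_third alone.

How it is judged:
At the end, for the whole second after the job is handed in: Each candlestick stands upright (within 0.1 rad) on its coaster, its foot's centre within 15 mm of the coaster's centre along and across the board, in falling order of height starting from the end of the board where the vase stands, at rest and not touched by the fingers (((y of vase in the frame of board above 0 m and y of stick_tallest in the frame of board between 0.1425 and 0.1725 m and y of stick_second in the frame of board between 0.0375 and 0.0675 m and y of stick_third in the frame of board between -0.0675 and -0.0375 m and y of stick_shortest in the frame of board between -0.1725 and -0.1425 m) or (y of vase in the frame of board below 0 m and y of stick_tallest in the frame of board between -0.1725 and -0.1425 m and y of stick_second in the frame of board between -0.0675 and -0.0375 m and y of stick_third in the frame of board between 0.0375 and 0.0675 m and y of stick_shortest in the frame of board between 0.1425 and 0.1725 m)) and x of stick_tallest in the frame of board between -0.015 and 0.015 m and z of stick_tallest in the frame of board between 0.012 and 0.021 m and angle between each of stick_tallest, stick_second, stick_third, stick_shortest's own z axis and vertical below 0.1 rad and linear speed of each of stick_tallest, stick_second, stick_third, stick_shortest below 0.02 m/s and contact force between each of stick_tallest, stick_second, stick_third, stick_shortest and the fingers below 0.05 N and x of stick_second in the frame of board between -0.015 and 0.015 m and z of stick_second in the frame of board between 0.012 and 0.021 m and x of stick_third in the frame of board between -0.015 and 0.015 m and z of stick_third in the frame of board between 0.012 and 0.021 m and x of stick_shortest in the frame of board between -0.015 and 0.015 m and z of stick_shortest in the frame of board between 0.012 and 0.021 m).
It fails at once if a candlestick is knocked over (leans more than 45 degrees) (angle between any of stick_tallest, stick_second, stick_third, stick_shortest's own z axis and vertical above 0.8 rad).
It also fails if it takes over 99 s, if anything falls off the work surface, if the arm or the gripper's body presses on something with over 40 N, if the wrist force passes 120 N, or if a joint passes its speed limit or range.

### The arm

A 7-joint arm with a two-finger parallel gripper is mounted at the origin on the work surface. World frame = base frame: x ahead of the robot, y to its left, z up, the work surface at z = 0. Lengths are in m, angles in rad, forces in N, time in s.
With the tool pointing down it reaches from about 0.425 to 0.925 m from the base axis. Payload 6.8 kg.
Tool frame: the origin (TCP) lies midway between the tips of the shut fingers; the grasp point (between the pads) lies r.grip_point_offset behind it (r.grip_point_offset is the distance from the TCP to the grasp point, in m); z points along the fingers, y is the direction in which the jaws open and shut (so a half turn about z gives the same grasp; the last joint's range is limited). The gripper opens to 85 mm and grips with 20 to 120 N. Pads are 22 mm wide; open, the fingers measure 114 mm over their backs; the gripper's body (76 mm by 85 mm) begins 54 mm behind the grasp point. The pads swing forward as they close: fully open they stand 13 mm farther back than shut.
Start: joints at [1.058, 0.477, 0.022, 1.555, -0.011, 1.109, -0.083], TCP at [0.266, -0.62, 0.231] pointing down, gripper open.
Joint ranges: [-2.96, 2.96], [-0.34, 2.1], [-1.41, 1.46], [0.24, 2.44], [-1.37, 4.51], [0.17, 1.92], [-2.96, 2.96]. Speed limits (rad/s): [2.39, 2.39, 3.14, 3.14, 3.14, 3.14, 3.14].

### API

Orientations are given as a rotation vector (axis times angle).
In Python, from bench import r gives the robot as it stands. The module is installed in compiled form; this text tells all that it offers.
- The arm moves only by the tool play_rows, never from a script. Its argument "deltas" is a list of rows, each a list of 3 entries, a list of its own where there are three numbers: the finger opening in mm, from 0 to 85.4, then the shift along the tool's x, y, z in mm, then the turn, a rotation vector about the tool's x, y, z in rad. A call has 1 to 8 rows; each row is the pose to reach, as a shift and turn from the pose measured when the call began, along the tool's axes at that moment; what a row does not reach only later rows make up. A row lasts 1/8 s, in which the tool goes at most 62.5 mm and 10.7 degrees, less where a joint would pass 70% of its speed; a pose out of reach is approached as far as the arm can. A call with a gripper value outside its range is refused whole. The fingers move at their own pace and stop on an object; "squeeze" is the grip in N (left out, the last holds). Time passes only in rows, so rows that repeat a pose let the fingers close. It gives the time, the measured TCP pose, the force and the opening at its end, in the units of the state.
- r.get_obs(): the state, without advancing time (a new reading comes with each control period).
- r.grab_frame(name): name is "scene" or "side" or "wrist"; returns (picture, depth): 400x640x3 uint8, red, green, blue; 400x640 float32, m along the optical axis (not along the pixel's ray), 0 where there is no reading.
- r.camera_model(name): a dict with "mtx" (3x3 intrinsics, pixels), "rvec" (rotation vector, rad) and "tvec" (3), from world to camera coordinates, as OpenCV has them; the wrist camera has in their place "T_tool_cam" (4x4, takes a point from camera to tool coordinates, whose origin is the TCP and whose axes are the flange's). Camera axes: x right, y down, z forward; pixel columns grow to the right and rows downward; lengths in m; the calibration is good to about 2 mm. A picture is of the moment at which its call begins: read the wrist's pose just before it. camera_model takes no time and is no camera call.
- r.hand_in(): hands the job in, once; it reports no verdict.
The state is a dict: "clock": time; "joints": joint angles; "qvel": joint speeds; "tau": joint torques, N m; "tcp_pos": TCP position; "orientation": TCP orientation; "contact_force": force on the tool from outside, world axes, zero at the start; "moment": the same for the moment, N m; "grip_width": finger opening in m.
Only numpy, scipy, OpenCV 4.12 (cv2) and the standard library are available. Lean on these libraries where they do the work, as an engineer would, in place of code of your own. Each camera call takes 0.05 s, during which the arm holds its last target. There are 200 camera calls.

## Working session

There is one attempt and no reset: what is moved stays moved. The work goes in short steps, Python scripts to look and compute and a tool call to move; the robot and the scene stay as the last step left them, time stands still between calls to the robot, and variables do not carry over. Pictures are saved under pics/ and viewed, about 12 in all and at most 16, crops included, and the job is handed in when it is done.

Besides the shell and the picture viewer there is one more tool, called after "Emit:" as name([rows], argument=value, ...), one row to a line, values as JSON. play_rows: Moves the arm, as the interface text tells. Its arguments: {"type":"object","properties":{"deltas":{"type":"array"},"squeeze":{"type":"number"}},"required":["deltas"]}

```bash
mkdir -p pics; python3 - <<'E'
from bench import r
import cv2,numpy as np
print(r.get_obs(), r.grip_point_offset)
for n in("scene","side"):
    p,d=r.grab_frame(n); np.savez(f"{n}0.npz",p=p,d=d); cv2.imwrite(f"pics/{n}0.png",p[:,:,::-1]); print(n,r.camera_model(n))
print(r.camera_model("wrist"))
E
```

```text
{'clock': 0.0, 'joints': array([ 1.05786417,  0.47778368,  0.02230209,  1.55645292, -0.01147022,
        1.10928649, -0.08311888]), 'qvel': array([-0.00087682,  0.00057393, -0.00150575, -0.00101471,  0.00042061,
        0.00059741,  0.00182899]), 'tau': array([-1.46627863e-03, -5.96459520e+01,  1.60769574e+00, -2.81194246e+01,
        1.25246824e-02,  9.36605124e-03, -8.05015105e-06]), 'tcp_pos': array([ 0.26562671, -0.61989751,  0.23033538]), 'orientation': array([-3.07574111e+00, -6.31303210e-01,  7.86882862e-04]), 'contact_force': array([-0.67629427, -0.66883793, -0.09211967]), 'moment': array([ 0.06795636, -0.01853668, -0.01478796]), 'grip_width': 0.08539459929906726} 0.0187
scene {'mtx': array([[429.28506864,   0.        , 318.74597597],
       [  0.        , 429.28506864, 200.00747475],
       [  0.        ,   0.        ,   1.        ]]), 'rvec': array([ 1.27310824,  2.05200278, -1.11440388]), 'tvec': array([ 0.22477176, -0.20343369,  1.44031988])}
side {'mtx': array([[515.68081207,   0.        , 320.50702295],
       [  0.        , 515.68081207, 190.23792499],
       [  0.        ,   0.        ,   1.        ]]), 'rvec': array([ 0.12386976, -2.80066838,  1.30184785]), 'tvec': array([0.45642409, 0.07957153, 1.14283587])}
{'mtx': array([[328.19235195,   0.        , 316.14231381],
       [  0.        , 328.19235195, 196.66989994],
       [  0.        ,   0.        ,   1.        ]]), 'T_tool_cam': array([[-6.31057612e-04, -9.56260988e-01, -2.92514144e-01,
         7.49824059e-02],
       [ 9.99999648e-01, -4.41469497e-04, -7.14144382e-04,
         2.79045251e-05],
       [ 5.53772340e-04, -2.92514491e-01,  9.56260930e-01,
        -1.42503455e-01],
       [ 0.00000000e+00,  0.00000000e+00,  0.00000000e+00,
         1.00000000e+00]])}
```

View pics/scene0.png

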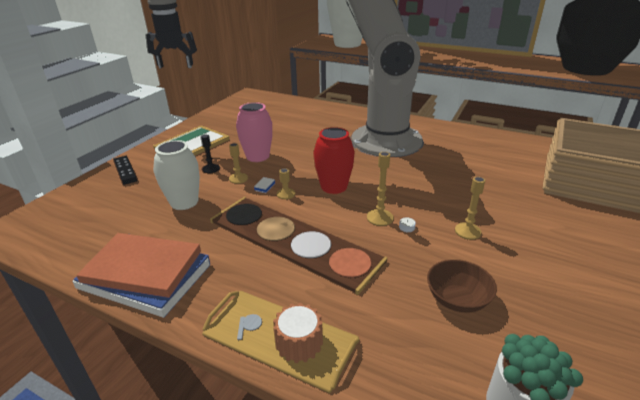

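View pics/side0.png

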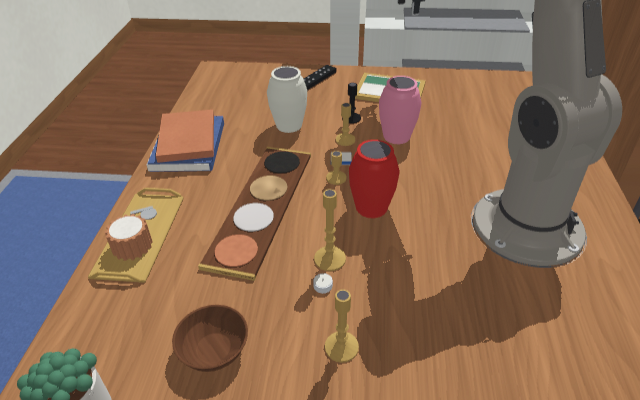

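Scene view: the pale vase is at (177,175), with the pink (255,132) and red (334,160) ones as decoys. Brass sticks are at (380,190), (472,208), (237,163) and (286,185), plus a black look-alike at (208,153). Coasters are at (243,214), (275,228), (311,244) and (350,262), and the bowl is at the right end. Next I'll measure them.

```bash
cat > h.py <<'E'
import cv2,numpy as np
from bench import r
def cam(n):
    c=r.camera_model(n); R=cv2.Rodrigues(c["rvec"])[0]; return c["mtx"],R,c["tvec"]
def world(n,d):
    K,R,t=cam(n); v,u=np.mgrid[:400,:640]
    P=np.stack([(u-K[0,2])/K[0,0]*d,(v-K[1,2])/K[1,1]*d,d],-1)
    return (P-t)@R
def onplane(n,u,v,z):
    K,R,t=cam(n); ray=R.T@np.linalg.inv(K)@[u,v,1]; o=-R.T@t
    return o+ray*(z-o[2])/ray[2]
E
python3 - <<'E'
from h import *
np.set_printoptions(precision=4,suppress=True)
seeds={"scene":dict(tall=(380,190),sec=(472,208),third=(237,163),short=(286,185),black=(208,153),tealight=(407,225),vase=(177,175),red=(334,160)),
"side":dict(tall=(330,230),sec=(342,325),third=(346,125),short=(336,168),black=(352,102),vase=(288,100))}
cs={"scene":[(243,214),(275,228),(311,244),(350,262)],"side":[(282,161),(268,187),(253,217),(237,250)]}
for n in("scene","side"):
    f=np.load(n+"0.npz");p,d=f["p"],f["d"]; W=world(n,d); hsv=cv2.cvtColor(p,cv2.COLOR_RGB2HSV)
    up=((W[...,2]>0.012)&(d>0)).astype(np.uint8)
    nl,lab=cv2.connectedComponents(up)
    for k,(u,v) in seeds[n].items():
        m=np.zeros((400,640),bool); m[max(0,v-60):v+60,max(0,u-30):u+30]=1
        c=np.median(W[v-3:v+4,u-3:u+4].reshape(-1,3),axis=0)
        m&=(d>0)&(np.hypot(W[...,0]-c[0],W[...,1]-c[1])<0.045 if k not in("vase","red") else np.hypot(W[...,0]-c[0],W[...,1]-c[1])<.08)
        P=W[m&(W[...,2]>0.012)]; zt=np.percentile(P[:,2],98)
        top=m&(W[...,2]>zt-.028)&(W[...,2]<zt+.01); vv,uu=np.nonzero(top); T=W[top]
        # rim top plane: bounding of upper cup -> centre columns
        print(n,k,"h",zt,"topmean",T.mean(0),"ext",np.ptp(T,axis=0),"px",uu.min(),uu.max(),vv.min(),vv.max())
    for u,v in cs[n]:
        lab=cv2.cvtColor(p,cv2.COLOR_RGB2LAB).astype(int)
        ff=np.zeros((402,642),np.uint8); cv2.floodFill(cv2.GaussianBlur(p,(3,3),0),ff,(u,v),0,(14,)*3,(14,)*3,4|cv2.FLOODFILL_FIXED_RANGE|cv2.FLOODFILL_MASK_ONLY)
        cn=max(cv2.findContours(ff[1:-1,1:-1],0,1)[0],key=cv2.contourArea); e=cv2.fitEllipse(cv2.convexHull(cn))
        H=np.array([onplane(n,*q[0],.016) for q in cn]); (cx,cy),rad=cv2.minEnclosingCircle(H[:,:2].astype(np.float32))
        print(n,"coaster",onplane(n,*e[0],.016),"circ",cx,cy,"diam",2*rad,e[1])
E
```

```text
scene tall h 0.17900249212713187 topmean [0.4353 0.1382 0.1685] ext [0.029  0.0254 0.0288] px 378 389 152 167
scene sec h 0.1440999169341975 topmean [0.3975 0.3435 0.1335] ext [0.029  0.0252 0.0288] px 471 484 177 193
scene third h 0.10889814956637439 topmean [ 0.4274 -0.2964  0.0976] ext [0.0252 0.0241 0.0287] px 229 238 143 155
scene short h 0.07445852622438484 topmean [ 0.4409 -0.1298  0.0639] ext [0.0263 0.0274 0.0289] px 279 288 169 182
scene black h 0.1094062259006858 topmean [ 0.4162 -0.4061  0.098 ] ext [0.0244 0.0278 0.028 ] px 200 210 135 146
scene tealight h 0.017287757185072788 topmean [0.4517 0.2127 0.0016] ext [0.0876 0.0889 0.0276] px 388 425 218 243
scene vase h 0.16460988539678936 topmean [ 0.5986 -0.3452  0.1547] ext [0.0845 0.0875 0.0299] px 154 192 142 166
scene red h 0.1643811705698419 topmean [ 0.3632 -0.0217  0.1544] ext [0.0805 0.0876 0.0295] px 316 351 128 151
scene coaster [ 0.5798 -0.1658  0.016 ] circ 0.5782425403594971 -0.16625916957855225 diam 0.08948361128568649 (20.18453598022461, 34.956504821777344)
scene coaster [ 0.6019 -0.0789  0.016 ] circ 0.60377
[... 932 characters left out ...]
56 83 95
side vase h 0.16750343640374502 topmean [ 0.5801 -0.3438  0.1577] ext [0.0914 0.0793 0.0311] px 269 303 67 90
side coaster [ 0.5738 -0.1693  0.016 ] circ 0.575126588344574 -0.17087072134017944 diam 0.0897742509841919 (20.83314323425293, 34.17017364501953)
side coaster [ 0.6005 -0.082   0.016 ] circ 0.6031193733215332 -0.08425307273864746 diam 0.06050717830657959 (12.778610229492188, 25.73857307434082)
side coaster [0.6067 0.0344 0.016 ] circ 0.6068229675292969 0.03349471464753151 diam 0.08449259400367737 (24.788373947143555, 37.86697006225586)
side coaster [0.6233 0.1384 0.016 ] circ 0.6234402060508728 0.13666486740112305 diam 0.08615262061357498 (28.914104461669922, 41.61474609375)
```

```bash
python3 - <<'E'
from h import *
from scipy.optimize import least_squares
np.set_printoptions(precision=4,suppress=True)
G=dict(tall=(.43,.139,.18,.033),sec=(.392,.345,.145,.03),third=(.423,-.296,.11,.027),short=(.436,-.129,.075,.025))
for n in("scene","side"):
    f=np.load(n+"0.npz"); W=world(n,f["d"]); K,R,t=cam(n); o=-R.T@t; print(n,"cam",o)
    for k,(x,y,h,rf) in G.items():
        near=(np.hypot(W[...,0]-x,W[...,1]-y)<.06)&(f["d"]>0)
        for nm,lo,hi,rad in(("cup",h-.028,h-.004,.013),("foot",.0015,.005,rf)):
            P=W[near&(W[...,2]>lo)&(W[...,2]<hi)][:,:2]
            if nm=="cup": P=P[np.hypot(*(P-[x,y]).T)<.03]
            c0=np.array([x,y]); c=least_squares(lambda c:np.hypot(*(P-c).T)-rad,c0,loss="soft_l1",f_scale=.002).x
            print(n,k,nm,c,len(P))
E
```

```text
scene cam [1.2642 0.4065 0.6347]
scene tall cup [0.428  0.1357] 107
scene tall foot [0.4253 0.1345] 109
scene sec cup [0.3899 0.3429] 119
scene sec foot [0.3884 0.3422] 99
scene third cup [ 0.4209 -0.3016] 78
scene third foot [ 0.4196 -0.3038] 42
scene short cup [ 0.4341 -0.1336] 73
scene short foot [ 0.4338 -0.137 ] 52
side cam [0.3675 0.8612 0.8026]
side tall cup [0.4272 0.1338] 136
side tall foot [0.4285 0.137 ] 409
side sec cup [0.3894 0.3408] 149
side sec foot [0.3902 0.3485] 800
side third cup [ 0.4204 -0.3036] 84
side third foot [ 0.4256 -0.2972] 192
side short cup [ 0.4328 -0.1354] 92
side short foot [ 0.4449 -0.1274] 245
```

Emit:
play_rows([
  [85, [100, 0, -80], [0, 0, -0.17]],
  [85, [200, -40, -80], [0, 0, -0.34]],
  [85, [300, -100, -80], [0, 0, -0.5]],
  [85, [400, -150, -80], [0, 0, -0.67]],
  [85, [450, -200, -80], [0, 0, -0.84]],
  [85, [450, -200, -80], [0, 0, -1.0]],
  [85, [450, -200, -80], [0, 0, -1.166]],
  [85, [450, -200, -80], [0, 0, -1.166]],
])

```text
clock: 1.1
tcp_pos: [0.592, -0.2699, 0.3096]
orientation: [-2.218, -2.222, -0.0]
contact_force: [0.7, -0.4, -0.0]
grip_width: 0.0851
```

Emit:
play_rows([
  [85, [60, -10, -20], [0, 0, 0]],
  [85, [120, -20, -40], [0, 0, 0]],
  [85, [180, -30, -60], [0, 0, 0]],
  [85, [240, -40, -60], [0, 0, 0]],
  [85, [300, -40, -60], [0, 0, 0]],
  [85, [320, -40, -60], [0, 0, 0]],
  [85, [320, -40, -60], [0, 0, 0]],
])

```text
clock: 1.98
tcp_pos: [0.5511, 0.0519, 0.37]
orientation: [-2.213, -2.226, -0.0]
contact_force: [-0.0, -0.3, -0.7]
grip_width: 0.0852
```

```bash
cat >> h.py <<'E'
def wristT():
    o=r.get_obs(); T=np.eye(4); T[:3,:3]=cv2.Rodrigues(o["orientation"])[0]; T[:3,3]=o["tcp_pos"]
    c=r.camera_model("wrist"); return T@c["T_tool_cam"],c["mtx"]
def wplane(TK,u,v,z):
    T,K=TK; ray=T[:3,:3]@np.linalg.inv(K)@[u,v,1]; o=T[:3,3]; return o+ray*(z-o[2])/ray[2]
def wpix(TK,X):
    T,K=TK; q=K@(T[:3,:3].T@(np.array(X)-T[:3,3])); return q[:2]/q[2]
E
python3 - <<'E'
from h import *
TK=wristT(); p,d=r.grab_frame("wrist"); np.savez("w0.npz",p=p,d=d,T=TK[0],K=TK[1]); cv2.imwrite("pics/w0.png",p[:,:,::-1]); print(r.get_obs()["tcp_pos"])
for c in((.5766,-.1704),(.5927,-.0667),(.6087,.0371),(.6248,.1408)): print(wpix(TK,(*c,.016)))
a=[cv2.resize(q[:, :, ::-1],(400,400),interpolation=2) for q in(np.load("scene0.npz")["p"][120:210,200:300],np.load("scene0.npz")["p"][140:250,360:500])]
cv2.imwrite("pics/crop.png",np.hstack(a))
E
```

```text
[0.55140754 0.04964713 0.36988299]
[330.53909162 278.38577156]
[341.6108913  221.79595857]
[353.95124346 158.33539948]
[367.93845236  86.81968573]
```

View pics/w0.png

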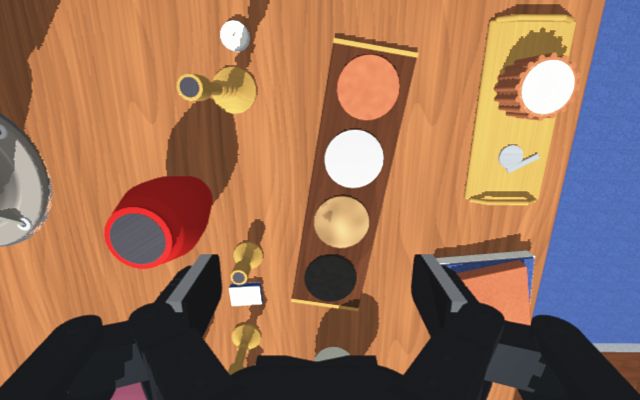

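View pics/crop.png

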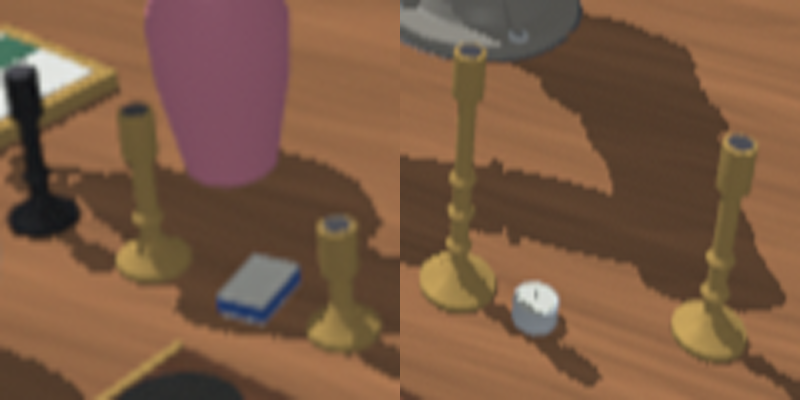

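The wrist view shows the coasters within 2 px of my prediction, at (368,87), (354,158), (342,222) and (330,278). The crop shows beads 3, 2, 1 and 0, so the identities are confirmed and the black look-alike will be left alone. I'll reach for the tallest first.

Emit:
play_rows([
  [85, [40, -60, 20], [0, 0, 0]],
  [85, [86, -123, 40], [0, 0, 0]],
  [85, [86, -123, 100], [0, 0, 0]],
  [85, [86, -123, 140], [0, 0, 0]],
  [85, [86, -123, 140], [0, 0, 0]],
  [85, [86, -123, 185], [0, 0, 0]],
  [85, [86, -123, 225], [0, 0, 0]],
  [85, [86, -123, 225], [0, 0, 0]],
])

```text
clock: 3.02
tcp_pos: [0.4281, 0.134, 0.1449]
orientation: [-2.219, -2.219, 0.006]
contact_force: [0.3, -0.2, 1.1]
grip_width: 0.0849
```

Emit:
play_rows([
  [60, [0, 0, 0], [0, 0, 0]],
  [45, [0, 0, 0], [0, 0, 0]],
  [35, [0, 0, 0], [0, 0, 0]],
  [28, [0, 0, 0], [0, 0, 0]],
  [15, [0, 0, 0], [0, 0, 0]],
  [15, [0, 0, 0], [0, 0, 0]],
  [15, [0, 0, 0], [0, 0, 0]],
  [15, [0, 0, 0], [0, 0, 0]],
], squeeze=50)

```text
clock: 4.03
tcp_pos: [0.4284, 0.1342, 0.1456]
orientation: [-2.219, -2.219, 0.005]
contact_force: [-1.5, -1.9, 5.7]
grip_width: 0.025
```

Emit:
play_rows([
  [15, [0, 0, -20], [0, 0, 0]],
  [15, [0, 10, -50], [0, 0, 0]],
  [15, [-15, 45, -70], [0, 0, 0]],
  [15, [-50, 85, -70], [0, 0, 0]],
  [15, [-90, 120, -70], [0, 0, 0]],
  [15, [-135, 145, -70], [0, 0, 0]],
  [15, [-180, 148, -70], [0, 0, 0]],
  [15, [-220, 148, -70], [0, 0, 0]],
])

```text
clock: 5.03
tcp_pos: [0.5758, -0.0877, 0.2136]
orientation: [-2.219, -2.217, 0.007]
contact_force: [0.7, 0.5, -5.2]
grip_width: 0.0252
```

Emit:
play_rows([
  [15, [-40, 0, 0], [0, 0, 0]],
  [15, [-70, 0, 0], [0, 0, 0]],
  [15, [-84, 0, 0], [0, 0, 0]],
  [15, [-84, 0, 0], [0, 0, 0]],
  [15, [-84, 0, 0], [0, 0, 0]],
])

```text
clock: 5.65
tcp_pos: [0.5759, -0.1694, 0.2134]
orientation: [-2.215, -2.219, 0.006]
contact_force: [0.5, 1.1, -4.7]
grip_width: 0.0246
```

Emit:
play_rows([
  [15, [-1, 1, 20], [0, 0, 0]],
  [15, [-1, 1, 38], [0, 0, 0]],
  [15, [-1, 1, 46], [0, 0, 0]],
  [15, [-1, 1, 50], [0, 0, 0]],
  [15, [-1, 1, 51], [0, 0, 0]],
  [15, [-1, 1, 51], [0, 0, 0]],
])

```text
clock: 6.4
tcp_pos: [0.5769, -0.1704, 0.1629]
orientation: [-2.216, -2.219, 0.005]
contact_force: [-1.0, -0.4, -4.9]
grip_width: 0.0244
```

```bash
python3 - <<'E'
from h import *
p,d=r.grab_frame("side"); print(r.get_obs()["contact_force"])
cv2.imwrite("pics/s1.png",cv2.resize(p[40:300,180:440,::-1],(600,600)))
E
```

```text
[ 0.28524124 -0.39520712 -5.0074964 ]
```

View pics/s1.png

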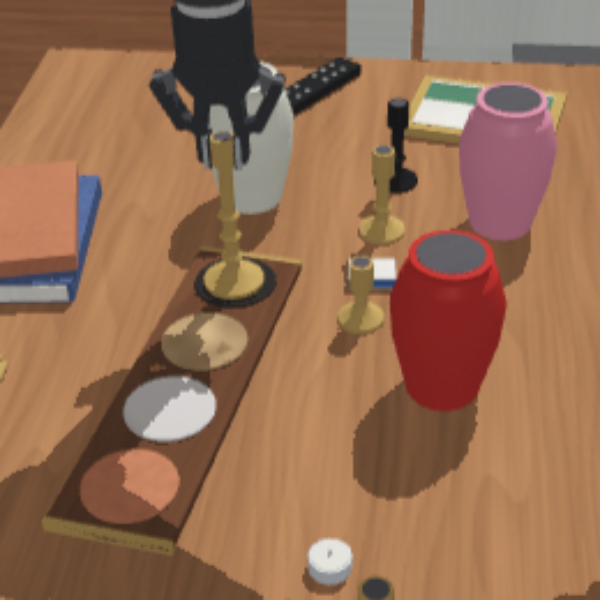

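The tallest is centred over the black coaster at crop (232,285) and still carried, with 5 N on the wrist. I'll lower it until it touches.

Emit:
play_rows([
  [15, [0, 0, 1], [0, 0, 0]],
  [15, [0, 0, 2], [0, 0, 0]],
  [15, [0, 0, 2], [0, 0, 0]],
])

```text
clock: 6.82
tcp_pos: [0.5773, -0.1705, 0.1617]
orientation: [-2.217, -2.22, 0.005]
contact_force: [-2.5, 0.5, 1.6]
grip_width: 0.0248
```

Emit:
play_rows([
  [28, [0, 0, 0], [0, 0, 0]],
  [40, [0, 0, 0], [0, 0, 0]],
  [60, [0, 0, 0], [0, 0, 0]],
  [80, [0, 0, 0], [0, 0, 0]],
  [80, [0, 0, -15], [0, 0, 0]],
  [80, [0, 0, -50], [0, 0, 0]],
  [80, [0, 0, -90], [0, 0, 0]],
  [80, [0, 0, -90], [0, 0, 0]],
])

```text
clock: 7.82
tcp_pos: [0.5802, -0.1707, 0.2565]
orientation: [2.218, 2.222, 0.002]
contact_force: [0.2, -0.0, -0.4]
grip_width: 0.08
```

Emit:
play_rows([
  [80, [55, -20, 0], [0, 0, 0]],
  [80, [110, -40, 0], [0, 0, 0]],
  [80, [167, -60, 0], [0, 0, 0]],
  [80, [225, -80, 0], [0, 0, 0]],
  [80, [280, -100, 0], [0, 0, 0]],
  [80, [335, -120, 0], [0, 0, 0]],
  [80, [390, -140, 0], [0, 0, 0]],
  [80, [445, -165, 0], [0, 0, 0]],
])

```text
clock: 8.82
tcp_pos: [0.4137, 0.2754, 0.2558]
orientation: [2.218, 2.221, 0.002]
contact_force: [-0.1, -0.5, -0.3]
grip_width: 0.0801
```

Emit:
play_rows([
  [85, [40, -14, 0], [0, 0, 0]],
  [85, [66, -24, 30], [0, 0, 0]],
  [85, [66, -24, 60], [0, 0, 0]],
  [85, [66, -24, 75], [0, 0, 0]],
  [85, [66, -24, 110], [0, 0, 0]],
  [85, [66, -24, 140], [0, 0, 0]],
  [85, [66, -24, 146], [0, 0, 0]],
  [85, [66, -24, 146], [0, 0, 0]],
])

```text
clock: 9.82
tcp_pos: [0.3904, 0.3413, 0.1102]
orientation: [2.219, 2.22, 0.003]
contact_force: [0.0, 0.2, 0.6]
grip_width: 0.0847
```

Emit:
play_rows([
  [60, [0, 0, 0], [0, 0, 0]],
  [45, [0, 0, 0], [0, 0, 0]],
  [35, [0, 0, 0], [0, 0, 0]],
  [28, [0, 0, 0], [0, 0, 0]],
  [15, [0, 0, 0], [0, 0, 0]],
  [15, [0, 0, 0], [0, 0, 0]],
  [15, [0, 0, 0], [0, 0, 0]],
  [15, [0, 0, 0], [0, 0, 0]],
], squeeze=50)

```text
clock: 10.82
tcp_pos: [0.3904, 0.3414, 0.1106]
orientation: [2.219, 2.22, 0.003]
contact_force: [-2.0, -1.9, 5.9]
grip_width: 0.0253
```

Emit:
play_rows([
  [15, [0, 0, -20], [0, 0, 0]],
  [15, [-10, 10, -50], [0, 0, 0]],
  [15, [-45, 40, -65], [0, 0, 0]],
  [15, [-90, 75, -65], [0, 0, 0]],
  [15, [-140, 105, -65], [0, 0, 0]],
  [15, [-190, 135, -65], [0, 0, 0]],
  [15, [-240, 165, -65], [0, 0, 0]],
  [15, [-290, 190, -65], [0, 0, 0]],
])

```text
clock: 11.82
tcp_pos: [0.5805, 0.0494, 0.1754]
orientation: [2.22, 2.22, 0.001]
contact_force: [0.2, 0.1, -4.9]
grip_width: 0.0247
```

Emit:
play_rows([
  [15, [-45, 8, 0], [0, 0, 0]],
  [15, [-85, 10, 0], [0, 0, 0]],
  [15, [-105, 10, 0], [0, 0, 0]],
  [15, [-115, 10, 0], [0, 0, 0]],
  [15, [-115, 10, 0], [0, 0, 0]],
  [15, [-115, 10, 0], [0, 0, 0]],
])

```text
clock: 12.58
tcp_pos: [0.5906, -0.0633, 0.1757]
orientation: [2.217, 2.224, 0.002]
contact_force: [-0.3, -0.4, -4.5]
grip_width: 0.0247
```

Remaining: +2 mm in x, −4 mm in y, and 49 mm down to 0.1267.

Emit:
play_rows([
  [15, [-4, 2, 20], [0, 0, 0]],
  [15, [-4, 2, 38], [0, 0, 0]],
  [15, [-4, 2, 46], [0, 0, 0]],
  [15, [-4, 2, 48], [0, 0, 0]],
  [15, [-4, 2, 49], [0, 0, 0]],
  [15, [-4, 2, 50], [0, 0, 0]],
  [15, [-4, 2, 50], [0, 0, 0]],
])

```text
clock: 13.45
tcp_pos: [0.593, -0.0672, 0.1266]
orientation: [2.217, 2.223, 0.003]
contact_force: [-3.0, 0.3, 3.5]
grip_width: 0.0247
```

Emit:
play_rows([
  [28, [0, 0, 0], [0, 0, 0]],
  [40, [0, 0, 0], [0, 0, 0]],
  [60, [0, 0, 0], [0, 0, 0]],
  [80, [0, 0, 0], [0, 0, 0]],
  [80, [0, 0, -15], [0, 0, 0]],
  [80, [0, 0, -60], [0, 0, 0]],
  [80, [0, 0, -120], [0, 0, 0]],
  [80, [0, 0, -120], [0, 0, 0]],
])

```text
clock: 14.45
tcp_pos: [0.596, -0.0665, 0.2531]
orientation: [2.211, 2.218, 0.014]
contact_force: [0.4, -0.3, -1.1]
grip_width: 0.0799
```

```bash
python3 - <<'E'
from h import *
for n,u,v in(("scene",255,130),("side",400,110)):
    f=np.load(n+"0.npz");W=world(n,f["d"]);c=W[v,u]
    m=(np.hypot(W[...,0]-c[0],W[...,1]-c[1])<.1)&(W[...,2]>.07)&(W[...,2]<.17)&(cv2.cvtColor(f["p"],cv2.COLOR_RGB2HSV)[...,0]>140)
    P=W[m]; print(n,P.min(0),P.max(0),"min dist to third",np.hypot(P[:,0]-.4207,P[:,1]+.3026).min())
E
```

```text
scene [ 0.24487266 -0.36593083  0.07000546] [ 0.41824603 -0.27145991  0.16583859] min dist to third 0.005114980086672379
side [ 0.22897681 -0.37090555  0.07003475] [ 0.33478808 -0.2679221   0.16956207] min dist to third 0.08733931161459887
```

Emit:
play_rows([
  [60, [-30, -50, 0], [0, 0, 0]],
  [60, [-60, -100, 0], [0, 0, 0]],
  [60, [-110, -130, 0], [0, 0, 0]],
  [60, [-160, -150, 0], [0, 0, 0]],
  [60, [-205, -165, 0], [0, 0, 0]],
  [60, [-235, -175, 0], [0, 0, 0]],
  [60, [-236, -176, 0], [0, 0, 0]],
  [60, [-236, -176, 0], [0, 0, 0]],
])

```text
clock: 15.45
tcp_pos: [0.421, -0.3021, 0.2509]
orientation: [2.21, 2.219, 0.015]
contact_force: [-0.3, 0.1, 0.2]
grip_width: 0.0601
```

Emit:
play_rows([
  [60, [0, 0, 50], [0, 0, 0]],
  [60, [0, 0, 100], [0, 0, 0]],
  [60, [0, 0, 110], [0, 0, 0]],
  [60, [0, 0, 150], [0, 0, 0]],
  [60, [0, 0, 175], [0, 0, 0]],
  [60, [0, 0, 175], [0, 0, 0]],
])

```text
clock: 16.2
tcp_pos: [0.4236, -0.3012, 0.0759]
orientation: [2.21, 2.221, 0.015]
contact_force: [-0.9, -0.3, 0.4]
grip_width: 0.06
```

Emit:
play_rows([
  [45, [0, 0, 0], [0, 0, 0]],
  [35, [0, 0, 0], [0, 0, 0]],
  [28, [0, 0, 0], [0, 0, 0]],
  [15, [0, 0, 0], [0, 0, 0]],
  [15, [0, 0, 0], [0, 0, 0]],
  [15, [0, 0, 0], [0, 0, 0]],
  [15, [0, 0, 0], [0, 0, 0]],
], squeeze=50)

```text
clock: 17.08
tcp_pos: [0.4227, -0.3017, 0.0767]
orientation: [2.211, 2.221, 0.012]
contact_force: [-5.2, 0.2, 8.2]
grip_width: 0.0249
```

Emit:
play_rows([
  [15, [0, 0, -20], [0, 0, 0]],
  [15, [0, 0, -70], [0, 0, 0]],
  [15, [0, 0, -125], [0, 0, 0]],
  [15, [10, 5, -175], [0, 0, 0]],
  [15, [45, 20, -205], [0, 0, 0]],
  [15, [90, 45, -205], [0, 0, 0]],
  [15, [135, 70, -205], [0, 0, 0]],
  [15, [180, 95, -205], [0, 0, 0]],
])

```text
clock: 18.08
tcp_pos: [0.5146, -0.12, 0.2827]
orientation: [2.212, 2.22, 0.012]
contact_force: [0.4, 0.1, -3.1]
grip_width: 0.0247
```

Emit:
play_rows([
  [15, [45, 25, 0], [0, 0, 0]],
  [15, [90, 50, 0], [0, 0, 0]],
  [15, [130, 75, 0], [0, 0, 0]],
  [15, [155, 90, 0], [0, 0, 0]],
  [15, [159, 93, 0], [0, 0, 0]],
  [15, [159, 93, 0], [0, 0, 0]],
  [15, [159, 93, 0], [0, 0, 0]],
])

```text
clock: 18.95
tcp_pos: [0.6065, 0.0376, 0.2834]
orientation: [2.214, 2.218, 0.009]
contact_force: [-0.0, -0.7, -2.7]
grip_width: 0.0246
```

Emit:
play_rows([
  [15, [0, 0, 50], [0, 0, 0]],
  [15, [0, 0, 100], [0, 0, 0]],
  [15, [0, 0, 145], [0, 0, 0]],
  [15, [0, 0, 170], [0, 0, 0]],
  [15, [0, 0, 180], [0, 0, 0]],
  [15, [0, 0, 186], [0, 0, 0]],
  [15, [0, 0, 188], [0, 0, 0]],
  [15, [0, 0, 188], [0, 0, 0]],
])

```text
clock: 19.95
tcp_pos: [0.609, 0.0374, 0.0963]
orientation: [2.213, 2.217, 0.011]
contact_force: [-1.0, -0.3, -3.1]
grip_width: 0.0248
```

Emit:
play_rows([
  [15, [0, 0, 1], [0, 0, 0]],
  [15, [0, 0, 2.5], [0, 0, 0]],
  [15, [0, 0, 2.5], [0, 0, 0]],
])

```text
clock: 20.32
tcp_pos: [0.609, 0.0374, 0.0938]
orientation: [2.213, 2.217, 0.011]
contact_force: [-0.3, 1.1, -2.6]
grip_width: 0.0253
```

Emit:
play_rows([
  [15, [0, 0, 1], [0, 0, 0]],
  [15, [0, 0, 1.5], [0, 0, 0]],
  [15, [0, 0, 1.5], [0, 0, 0]],
])

```text
clock: 20.7
tcp_pos: [0.6091, 0.0375, 0.0928]
orientation: [2.213, 2.217, 0.011]
contact_force: [-3.5, -0.5, 4.4]
grip_width: 0.0246
```

Emit:
play_rows([
  [28, [0, 0, 0], [0, 0, 0]],
  [40, [0, 0, 0], [0, 0, 0]],
  [55, [0, 0, 0], [0, 0, 0]],
  [65, [0, 0, 0], [0, 0, 0]],
  [65, [0, 0, -15], [0, 0, 0]],
  [65, [0, 0, -60], [0, 0, 0]],
  [65, [0, 0, -115], [0, 0, 0]],
  [65, [0, 0, -160], [0, 0, 0]],
])

```text
clock: 21.7
tcp_pos: [0.6075, 0.0382, 0.2562]
orientation: [2.211, 2.216, 0.014]
contact_force: [1.4, 0.1, 0.4]
grip_width: 0.0648
```

Emit:
play_rows([
  [65, [-40, -40, 0], [0, 0, 0]],
  [65, [-80, -80, 0], [0, 0, 0]],
  [65, [-120, -120, 0], [0, 0, 0]],
  [65, [-160, -160, 0], [0, 0, 0]],
  [65, [-173, -176, 0], [0, 0, 0]],
  [65, [-173, -176, 50], [0, 0, 0]],
  [65, [-173, -176, 100], [0, 0, 0]],
  [65, [-173, -176, 130], [0, 0, 0]],
])

```text
clock: 22.7
tcp_pos: [0.4331, -0.1353, 0.123]
orientation: [2.212, 2.217, 0.013]
contact_force: [-0.1, -0.4, -0.3]
grip_width: 0.0651
```

Emit:
play_rows([
  [65, [0, 0, 0], [0, 0, 0]],
  [65, [1, 0, 40], [0, 0, 0]],
  [65, [1, -1, 75], [0, 0, 0]],
  [65, [1, -1, 82], [0, 0, 0]],
  [65, [1, -1, 82], [0, 0, 0]],
])

```text
clock: 23.32
tcp_pos: [0.4344, -0.1345, 0.0423]
orientation: [2.21, 2.216, 0.015]
contact_force: [0.0, 0.3, -0.4]
grip_width: 0.065
```

Emit:
play_rows([
  [45, [0, 0, 0], [0, 0, 0]],
  [35, [0, 0, 0], [0, 0, 0]],
  [28, [0, 0, 0], [0, 0, 0]],
  [15, [0, 0, 0], [0, 0, 0]],
  [15, [0, 0, 0], [0, 0, 0]],
  [15, [0, 0, 0], [0, 0, 0]],
  [15, [0, 0, 0], [0, 0, 0]],
], squeeze=50)

```text
clock: 24.2
tcp_pos: [0.4344, -0.1347, 0.043]
orientation: [2.21, 2.215, 0.014]
contact_force: [-2.4, -0.4, 8.9]
grip_width: 0.0243
```

Emit:
play_rows([
  [15, [0, 0, -20], [0, 0, 0]],
  [15, [0, 0, -70], [0, 0, 0]],
  [15, [0, 0, -125], [0, 0, 0]],
  [15, [5, 5, -175], [0, 0, 0]],
  [15, [35, 25, -195], [0, 0, 0]],
  [15, [75, 52, -195], [0, 0, 0]],
  [15, [115, 80, -195], [0, 0, 0]],
  [15, [155, 107, -195], [0, 0, 0]],
])

```text
clock: 25.2
tcp_pos: [0.5383, 0.0219, 0.2388]
orientation: [2.211, 2.215, 0.012]
contact_force: [0.7, -1.0, -3.6]
grip_width: 0.0248
```

Emit:
play_rows([
  [15, [40, 28, 0], [0, 0, 0]],
  [15, [80, 56, 0], [0, 0, 0]],
  [15, [110, 76, 0], [0, 0, 0]],
  [15, [120, 83, 0], [0, 0, 0]],
  [15, [121, 84, 0], [0, 0, 0]],
  [15, [121, 84, 0], [0, 0, 0]],
  [15, [121, 84, 0], [0, 0, 0]],
])

```text
clock: 26.08
tcp_pos: [0.6218, 0.1414, 0.2395]
orientation: [2.213, 2.213, 0.01]
contact_force: [0.7, 0.0, -3.0]
grip_width: 0.0247
```

Emit:
play_rows([
  [15, [0, 1, 50], [0, 0, 0]],
  [15, [0, 1, 100], [0, 0, 0]],
  [15, [0, 1, 145], [0, 0, 0]],
  [15, [0, 1, 165], [0, 0, 0]],
  [15, [0, 1, 175], [0, 0, 0]],
  [15, [0, 1, 178], [0, 0, 0]],
  [15, [0, 1, 179], [0, 0, 0]],
  [15, [0, 1, 179], [0, 0, 0]],
])

```text
clock: 27.08
tcp_pos: [0.6259, 0.1409, 0.0617]
orientation: [2.212, 2.212, 0.013]
contact_force: [-0.4, 0.8, -3.8]
grip_width: 0.0247
```

Emit:
play_rows([
  [15, [0, 0, 1], [0, 0, 0]],
  [15, [0, 0, 2], [0, 0, 0]],
  [15, [0, 0, 2], [0, 0, 0]],
])

```text
clock: 27.45
tcp_pos: [0.6259, 0.1408, 0.0597]
orientation: [2.212, 2.212, 0.013]
contact_force: [0.0, -0.0, -3.1]
grip_width: 0.0245
```

Emit:
play_rows([
  [15, [0, 0, 1], [0, 0, 0]],
  [15, [0, 0, 1.5], [0, 0, 0]],
  [15, [0, 0, 1.5], [0, 0, 0]],
])

```text
clock: 27.82
tcp_pos: [0.6262, 0.1408, 0.0592]
orientation: [2.212, 2.211, 0.013]
contact_force: [-2.1, -0.8, 5.7]
grip_width: 0.0243
```

Emit:
play_rows([
  [28, [0, 0, 0], [0, 0, 0]],
  [40, [0, 0, 0], [0, 0, 0]],
  [55, [0, 0, 0], [0, 0, 0]],
  [65, [0, 0, 0], [0, 0, 0]],
  [65, [0, 0, -15], [0, 0, 0]],
  [65, [0, 0, -70], [0, 0, 0]],
  [65, [0, 0, -130], [0, 0, 0]],
  [65, [0, 0, -190], [0, 0, 0]],
])

```text
clock: 28.82
tcp_pos: [0.6229, 0.1419, 0.2522]
orientation: [2.211, 2.211, 0.014]
contact_force: [0.2, -0.6, -0.8]
grip_width: 0.0649
```

Emit:
play_rows([
  [65, [50, -50, -40], [0, 0, 0]],
  [65, [100, -100, -60], [0, 0, 0]],
  [65, [150, -130, -60], [0, 0, 0]],
  [65, [170, -130, -60], [0, 0, 0]],
  [65, [170, -130, -60], [0, 0, 0]],
  [65, [170, -130, -60], [0, 0, 0]],
])

```text
clock: 29.58
tcp_pos: [0.4923, 0.3114, 0.3098]
orientation: [2.211, 2.21, 0.014]
contact_force: [0.1, -0.5, 0.8]
grip_width: 0.065
```

```bash
python3 - <<'E'
from h import *
from scipy.optimize import least_squares
np.set_printoptions(precision=4,suppress=True)
G=dict(tall=(.5766,-.1704,.196),sec=(.5927,-.0667,.161),third=(.6087,.0371,.126),short=(.6248,.1408,.091))
ims=[]
for n in("scene","side"):
    p,d=r.grab_frame(n); W=world(n,d); ims.append(p[:,:,::-1])
    for k,(x,y,h) in G.items():
        for nm,lo,hi,rad in(("cup",h-.028,h-.004,.013),("stem",.038,.042,.0075)):
            P=W[(np.hypot(W[...,0]-x,W[...,1]-y)<.03)&(W[...,2]>lo)&(W[...,2]<hi)][:,:2]
            if len(P)<5: print(n,k,nm,len(P)); continue
            c=least_squares(lambda c:np.hypot(*(P-c).T)-rad,[x,y],loss="soft_l1",f_scale=.002).x
            print(n,k,nm,"err mm",(c-[x,y])*1000,len(P))
cv2.imwrite("pics/end.png",np.hstack([cv2.resize(ims[0][100:300,150:450],(400,267)),cv2.resize(ims[1][60:300,170:430],(400,369))[:267]]))
E
```

```text
scene tall cup err mm [-0.153   1.7213] 105
scene tall stem err mm [-0.4217  0.9526] 6
scene sec cup err mm [0.1026 0.8279] 109
scene sec stem err mm [-0.117   0.6793] 6
scene third cup err mm [-1.0804  0.5564] 111
scene third stem err mm [-0.8031  0.6401] 10
scene short cup err mm [1.2901 0.8948] 110
scene short stem err mm [1.597  0.8588] 11
side tall cup 0
side tall stem 0
side sec cup 0
side sec stem err mm [ 0.0196 -0.6778] 9
side third cup err mm [-1.3669 -0.5915] 16
side third stem err mm [-1.5355 -1.1466] 15
side short cup err mm [ 0.6124 -1.3183] 111
side short stem err mm [-0.1103 -0.5111] 8
```

View pics/end.png

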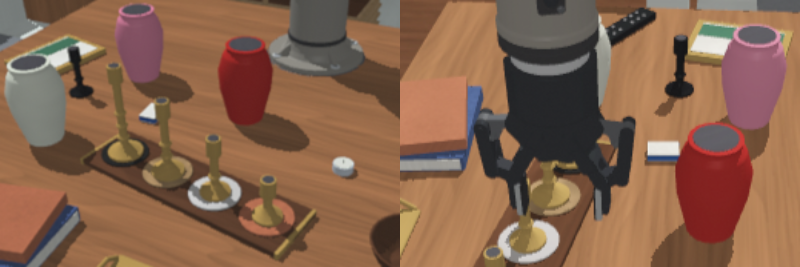

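The left half shows all four standing on their coasters and falling in height from the pale vase: (125,150), (167,170), (214,190) and (267,213). All errors are under 2 mm, and cup and stem centres agree, so the sticks are upright. Handing in.

```bash
python3 -c "
from bench import r
print(r.hand_in())"
```

```text
the job is handed in; nothing more can be done
None
```

All four candlesticks are standing on their coasters, and I handed the job in at about 30 s of the 99 s allowed. From the pale vase the order is tallest (black coaster), second (cork), third (white) and shortest (red). I left the black look-alike and the pink and red vases alone.

- **Position:** in the last scene view every cup and stem centre was within 2 mm of its coaster centre as I had worked it out. The first wrist view had shown those coaster centres within about 2 pixels of where I expected them.
- **Upright and let go:** cup and stem centres agreed to about 1 mm on each stick, so none leans. The gripper was open and clear of all four, about 0.2 m from the nearest.
- **Incomplete check:** in the last side view the gripper hid the tallest stick and the second's cup, so those were checked from the scene camera only. What the side view did show agreed to within about 2 mm.

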